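# Start the screw jack's spindle in its thread

## Task

The screw jack's spindle stands loose in its threaded boss: take the crank by its upright sleeve and turn it backward (anticlockwise from above) until the spindle drops off the thread's start, then wind it forward (clockwise) one full turn from there so that the thread has caught. Finish still gripping the sleeve to hold the spindle there, and leave the other things on the bench where they are.

Things in the scene. Friction and masses are not known exactly. Their poses are not given: they have to be found in the camera images.
- boss: Screw jack, fixed: grey round cast base, 150 mm across and 14 mm thick, on a black rubber mat 3 mm thick, with a round threaded boss 64 mm across in its middle, boss top 67 mm above the bench. Origin on the mat, on the boss's upright axis. Nothing else within 130 mm of this axis is higher than 45 mm.
- spindle_axis (a point): Centre of the small round end on top of the crank's hub, on the spindle's upright axis, about 127 mm above the bench (more or less as the spindle rises and sinks). The upright steel screw spindle (36 mm thick) stands in the boss and carries a flat dark steel crank arm; the handle sleeve's axis is 60 mm from the spindle's axis.
- sleeve: Upright pale wooden handle sleeve at the crank's free end, 24 mm across, 36 mm tall; origin at its centre. Spins freely on a steel pin whose 16 mm cap ends 42 mm above that centre; crank arm 18 mm below its lower end. Floats on the pin on a soft spring (0.1 N/mm), 16 mm down, 18 mm up: held at constant height and carried round the 60 mm circle, wrist fixed, it lets the spindle climb and drop freely.
- spindle (a joint): Angle of the spindle and crank, rad; grows as it turns forward (clockwise seen from above). Starts between about -0.7 and 0.7; the crank's direction in the room is otherwise arbitrary. It stays where it is left (friction about 0.04 N m).
- lift (a joint): Height of the spindle, m, up positive. Right-hand thread, pitch 10 mm. It starts resting by its own weight (about 6 N) on the thread's first ridge, at +2 to +7 mm. Turned backward it climbs to about +10 mm, then falls off the ridge's end to about 0, some 1.9 to 4.6 rad from the start (not known beforehand). Wound forward from there it sinks 10 mm a turn. Stops at +12 and -16 mm.
There are look-alikes about, which are no part of the job. What is shaped like the part that bears spindle_axis but orange or turquoise is not meant.

How it is judged:
By the outcome, as a careful person would: the job done as asked, in the order asked, and still so for the second after the job is handed in, while the arm keeps its last pose, push and grip.
It also fails if it takes over 62 s, if anything falls off the work surface, if the arm or the gripper's body presses on something with over 40 N, if the wrist force passes 120 N, or if a joint passes its speed limit or range.

## Robot

A 6-joint arm with a two-finger parallel gripper is mounted at the origin on the work surface. World frame = base frame: x ahead of the robot, y to its left, z up, the work surface at z = 0. Lengths are in m, angles in rad, forces in N, time in s.
With the tool pointing down it reaches from about 0.35 to 0.975 m from the base axis. Payload 4.9 kg.
Tool frame: the origin (TCP) lies at the very end of the fingers, on their centre line; the grasp point (between the pads) lies 19 mm behind it; z points along the fingers, y is the line along which they close (so a half turn about z gives the same grasp; the last joint's range is limited). The gripper opens to 85 mm and grips with 20 to 120 N. Pads are 22 mm wide; open, the fingers measure 114 mm over their backs; the gripper's body (76 mm by 85 mm) begins 54 mm behind the grasp point. The pads swing forward as they close: fully open they stand 13 mm farther back than shut.
Start: joints at [1.128, 0.053, 1.613, -0, 1.476, -0.119], TCP at [0.199, 0.593, 0.231] pointing down, gripper open.
Joint ranges: [-3.01, 3.01], [-1.01, 2.22], [0.06, 2.58], [-1.02, 4.17], [0.09, 2.62], [-3.14, 3.14]. Speed limits (rad/s): [2.57, 2.57, 3.14, 3.14, 3.14, 3.14].

## Interface

Orientations are given as a rotation vector (axis times angle).
In Python, from station import ctrl gives the robot as it stands.
- The arm moves only by the shell command python3 -m crank 'ROWS' [OPENING] [FORCE]. ROWS is text: rows parted by semicolons, each of 4 numbers parted by spaces: the shift along the world's x, y, z in units of 0.5 m (1.0 is 0.5 m), then the turn about the world's z in units of 90 degrees (1.0 is 90 degrees). In form: x y z turn; .... A call has exactly 5 rows; each row shifts and turns the commanded pose from where the row before left it; what a row does not reach is not made up. A row lasts 1/12 s, in which the tool goes at most 41.7 mm and 7.16 degrees, less where a joint would pass 70% of its speed; a pose out of reach is approached as far as the arm can. A call with a number of a shift or a turn outside -1 to 1 is refused whole. A call with a gripper value outside its range is refused whole. OPENING is the opening in per cent of the stroke, from 0 (shut) to 100 (fully open), set as the call begins (- or left out, the last holds). The fingers move at their own pace and stop on an object; FORCE is the grip in N (left out, the last holds). Time passes only in rows, so rows that do not move let the fingers close, or fill a call up. It gives the time, the measured TCP pose, the force, the opening and the grip force at its end, in the units of the state.
- ctrl.get_obs(): the state, without advancing time (a new reading comes with each control period).
- ctrl.get_image(name): name is "scene" or "top" or "wrist"; returns (picture, depth): 400x640x3 uint8, red, green, blue; 400x640 float32, m along the optical axis (not along the pixel's ray), 0 where there is no reading.
- ctrl.get_calibration(name): a dict with "fx", "fy", "cx", "cy" (pixels), "k1" (the pictures are not rectified: a ray, as slopes to the right and down, at radius r is drawn at 1 + k1 r^2 times it, then the intrinsics apply), "extrinsics" (4x4, takes a point from world to camera coordinates). Camera axes: x right, y down, z forward; pixel columns grow to the right and rows downward; lengths in m; the calibration is good to about 2 mm. A picture is of the moment at which its call begins: read the wrist's pose just before it. get_calibration takes no time and is no camera call; for the wrist camera it gives the pose at the moment of the call.
- ctrl.finish_job(): hands the job in; it is judged then, once.
The state is a dict: "t": time; "q": joint angles; "dq": joint speeds; "effort": joint torques, N m; "tool_pos": TCP position; "tool_rot": TCP orientation; "contact_force": force on the tool from outside, world axes, zero at the start; "wrist_torque": the same for the moment, N m; "opening": finger opening in m; "grip_force": force on a finger pad.
Only numpy, scipy, OpenCV 4.12 (cv2) and the standard library are available. Lean on these libraries where they do the work, as an engineer would, in place of code of your own. Each camera call takes 0.05 s, during which the arm holds its last target. There are 200 camera calls.

## Working session

There is one attempt and no reset: what is moved stays moved. The work goes in short steps, Python scripts to look and compute and a shell command to move; the robot and the scene stay as the last step left them, time stands still between calls to the robot, and variables do not carry over. Pictures are saved under pics/ and viewed, at most 10 in all, crops included, and the job is handed in when it is done.

```bash
ls; mkdir -p pics; cat > h.py <<'E'
import numpy as np,cv2
from station import ctrl
def grab(n):
    c=ctrl.get_calibration(n); im,d=ctrl.get_image(n); return im,d,c
def pt(c,u,v,d=None,z=None):
    K=np.array([[c['fx'],0,c['cx']],[0,c['fy'],c['cy']],[0,0,1.]])
    s=cv2.undistortPoints(np.array([[[u,v]]],float),K,np.array([c['k1'],0,0,0.]))[0,0] if 0 else None
    x,y=(u-c['cx'])/c['fx'],(v-c['cy'])/c['fy']; X,Y=x,y
    for _ in range(20):
        f=1+c['k1']*(X*X+Y*Y); X,Y=x/f,y/f
    E=np.array(c['extrinsics']); R,t=E[:3,:3],E[:3,3]
    o=-R.T@t; r=R.T@np.array([X,Y,1])
    return o+r*(d if z is None else (z-o[2])/r[2])
def save(n,im): cv2.imwrite('pics/'+n,cv2.cvtColor(im,cv2.COLOR_RGB2BGR))
E
sed -i '/K=np\|s=cv2/d' h.py
python3 - <<'E'
from h import *
for n in('scene','top'):
    im,d,c=grab(n); save(n+'1.png',im); np.savez('pics/'+n,im=im,d=d)
    print(n,{k:c[k] for k in c if k!='extrinsics'}, -np.array(c['extrinsics'])[:3,:3].T@np.array(c['extrinsics'])[:3,3])
print(ctrl.get_obs())
E
```

```text
pics
scene {'fx': 364.2551616153194, 'fy': 364.2551616153194, 'cx': 316.51479567413884, 'cy': 203.792556085449, 'k1': -0.02381737173206294} [ 0.92281797 -0.27046972  0.81523399]
top {'fx': 513.6464326212374, 'fy': 513.6464326212374, 'cx': 315.8390663547733, 'cy': 202.77408905753884, 'k1': -0.10552443447680233} [ 0.32799257 -0.06326631  1.26600368]
{'t': 0.1, 'q': array([ 1.12796981e+00,  5.32903917e-02,  1.61414300e+00, -1.04428266e-05,
        1.47601607e+00, -1.19033220e-01]), 'dq': array([ 0.0020149 , -0.00054423, -0.00117509,  0.00017868,  0.00041334,
       -0.00047139]), 'effort': array([ 8.18314838e-04, -3.94904280e+01, -3.71363747e+01, -1.04635981e-04,
        3.81725666e-03, -7.31454918e-06]), 'tool_pos': array([0.19863253, 0.59200299, 0.23019442]), 'tool_rot': array([-5.06311271e-01, -3.10001191e+00,  2.80640315e-03]), 'contact_force': array([-0.23630547, -0.96560862,  0.44859909]), 'wrist_torque': array([-0.00819246, -0.00010168,  0.03626266]), 'grip_force': 0.0, 'opening': 0.08522015959746036}
```

View pics/top1.png

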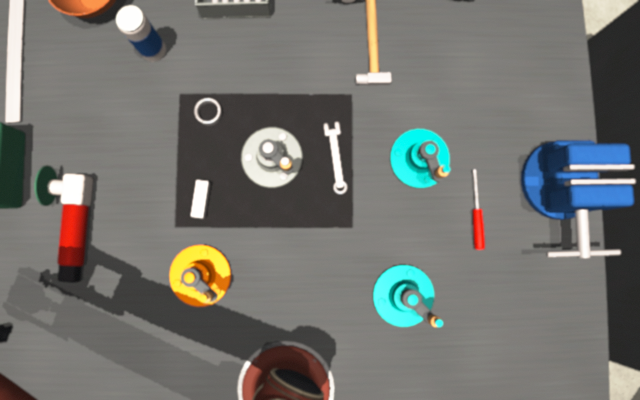

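View pics/scene1.png

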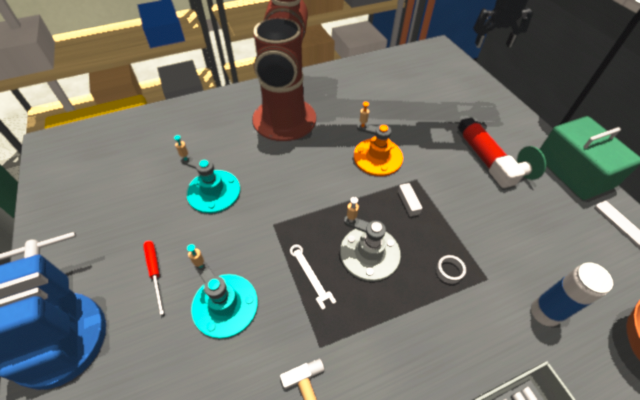

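Candidates: the grey jack on the black mat (top 271,157; scene 370,248), an orange one (top 200,275) and two turquoise ones (top 420,158 and 404,296). By the description I choose the grey one on the mat. The scene view shows the same layout. I'll check the choice in one crop.

```bash
python3 - <<'E'
from h import *
a=np.load('pics/top.npz');b=np.load('pics/scene.npz')
A=cv2.resize(a['im'][117:197,231:311],(400,400),interpolation=cv2.INTER_CUBIC)
B=cv2.resize(b['im'][190:270,330:410],(400,400),interpolation=cv2.INTER_CUBIC)
save('crop.png',np.hstack([A,B]))
ct=ctrl.get_calibration('top')
for u,v in[(268,148),(285,162),(271,157)]: print(u,v,a['d'][v,u],pt(ct,u,v,a['d'][v,u]))
# grey base disc
hsv=cv2.cvtColor(a['im'],cv2.COLOR_RGB2HSV)
m=((hsv[...,2]>110)&(hsv[...,1]<60)).astype(np.uint8);m[:110]=0;m[200:]=0;m[:,:232]=0;m[:,312:]=0
n=cv2.findContours(m,0,2)[0];k=max(n,key=cv2.contourArea);(u,v),r=cv2.minEnclosingCircle(k);print(u,v,r,pt(ct,u,v,z=.017))
E
```

```text
268 148 1.1498468 [0.56318833 0.0262721  0.13223556]
285 162 1.0804899 [ 0.51890546 -0.01454163  0.19819008]
271 157 1.1587739 [0.5445958  0.02047272 0.12154179]
271.30548095703125 157.0234375 30.957195281982422 [0.56431005 0.02736866 0.017     ]
```

View pics/crop.png

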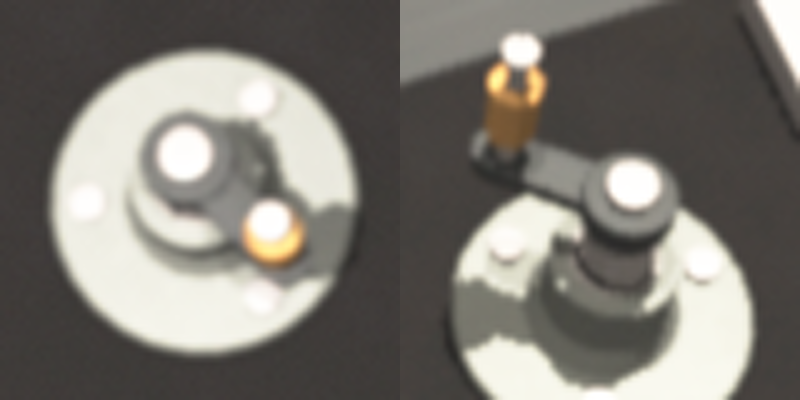

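The crop confirms the grey hub with a white round end (top 267.8,147.4), and the sleeve with a white cap (top 285.2,160; scene 354.2,199.6).

```bash
python3 - <<'E'
from h import *
from scipy.spatial.transform import Rotation as R
a=np.load('pics/top.npz');b=np.load('pics/scene.npz')
ct=ctrl.get_calibration('top');cs=ctrl.get_calibration('scene')
def tri(p,q,n):
    P=[];
    for c,(u,v) in((ct,p),(cs,q)):
        o=pt(c,u,v,d=0);r=pt(c,u,v,d=1)-o;P.append((o,r/np.linalg.norm(r)))
    A=sum(np.eye(3)-np.outer(r,r) for o,r in P);B=sum((np.eye(3)-np.outer(r,r))@o for o,r in P)
    x=np.linalg.solve(A,B);print(n,x);return x
h=tri((267.8,147.4),(330+233.5/5,190+184/5),'hub');s=tri((285.2,160),(354.2,199.6),'cap')
print(np.hypot(*(s-h)[:2]),np.degrees(np.arctan2(*(s-h)[1::-1])))
for nm,D,c,(u,v) in(('hubT',a['d'],ct,(268,147)),('hubS',b['d'],cs,(377,227)),('capT',a['d'],ct,(285,160)),('capS',b['d'],cs,(354,199))):
    print(nm,pt(c,u,v,d=np.median(D[v-1:v+2,u-1:u+2])))
o=ctrl.get_obs();print(R.from_rotvec(o['tool_rot']).as_matrix().round(3))
E
```

```text
hub [0.56625172 0.02782325 0.12561274]
cap [ 0.52370197 -0.01453374  0.19627421]
0.06003829063737401 -135.13007781502603
hubT [0.56516701 0.02614217 0.13369202]
hubS [0.57011953 0.02637022 0.13125641]
capT [ 0.52309296 -0.01460891  0.19865186]
capS [ 0.52284568 -0.01420759  0.19721208]
[[-0.948  0.318 -0.001]
 [ 0.318  0.948 -0.002]
 [ 0.    -0.002 -1.   ]]
```

```bash
python3 -m crank '0.0324 -0.0607 0.028 -0.0647;0.0324 -0.0607 0.028 -0.0647;0.0324 -0.0607 0.028 -0.0647;0.0324 -0.0607 0.028 -0.0647;0.0324 -0.0607 0.028 -0.0647' 100 50
for i in 1 2 3; do python3 -m crank '0.0324 -0.0607 0 -0.0647;0.0324 -0.0607 0 -0.0647;0.0324 -0.0607 0 -0.0647;0.0324 -0.0607 0 -0.0647;0.0324 -0.0607 0 -0.0647'; done
python3 -m crank '0 0 0 0;0 0 0 0;0 0 0 0;0 0 0 0;0 0 0 0'
python3 - <<'E'
from h import *
im,d,c=grab('wrist');save('w1.png',im);np.savez('pics/w1',im=im,d=d,**c)
print(c);print(ctrl.get_obs()['q'])
E
```

```text
t: 0.52
tool_pos: [0.28, 0.4391, 0.3012]
tool_rot: [-1.276, -2.871, 0.002]
contact_force: [1.0, 0.1, 0.4]
opening: 0.0856
grip_force: 0.0
t: 0.93
tool_pos: [0.361, 0.2874, 0.3009]
tool_rot: [-1.957, -2.458, 0.001]
contact_force: [0.7, 0.9, 0.4]
opening: 0.0855
grip_force: 0.0
t: 1.35
tool_pos: [0.4421, 0.1356, 0.3009]
tool_rot: [-2.512, -1.886, 0.0]
contact_force: [0.5, 0.3, 0.4]
opening: 0.0854
grip_force: 0.0
t: 1.77
tool_pos: [0.5231, -0.0162, 0.3008]
tool_rot: [-2.905, -1.194, 0.001]
contact_force: [0.2, 0.9, 0.1]
opening: 0.0854
grip_force: 0.0
t: 2.18
tool_pos: [0.5225, -0.0134, 0.3013]
tool_rot: [-2.901, -1.205, -0.0]
contact_force: [-0.8, 0.6, 0.3]
opening: 0.0857
grip_force: 0.0
{'fx': 276.00109379133767, 'fy': 276.00109379133767, 'cx': 320.46836873108487, 'cy': 198.0733948326347, 'k1': -0.01501265032814677, 'extrinsics': array([[ 7.08680544e-01, -7.05529475e-01, -2.15200601e-04,
        -3.81160508e-01],
       [-6.76255579e-01, -6.79362791e-01,  2.84858895e-01,
         2.86680137e-01],
       [-2.01122546e-01, -2.01728426e-01, -9.58569436e-01,
         5.47476427e-01],
       [ 0.00000000e+00,  0.00000000e+00,  0.00000000e+00,
         1.00000000e+00]])}
[-1.68250280e-01 -2.26527348e-01  1.75949896e+00  1.07764381e-04
  1.60829495e+00  6.15460392e-01]
```

View pics/w1.png

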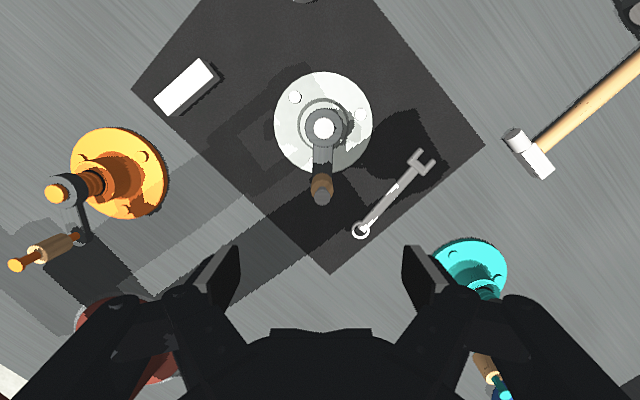

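The wrist view shows the hub end at (323,128) and the cap at about (322,197), lined up midway between the fingers.

```bash
python3 - <<'E'
from h import *
w=np.load('pics/w1.npz')
for u,v in((323,128),(322,197)):
    z=np.median(w['d'][v-2:v+3,u-2:u+3]);p=pt(w,u,v,d=z);print(p)
print(pt(w,323,128,z=.132),pt(w,322,197,z=.198))
E
```

```text
[0.56720267 0.02550425 0.1305638 ]
[ 0.52409876 -0.01588928  0.19641479]
[0.56723437 0.02555378 0.132     ] [ 0.52442013 -0.01555396  0.198     ]
```

```bash
python3 -m crank '0.0005 -0.0006 -0.05 0;0.0005 -0.0006 -0.05 0;0.0005 -0.0006 -0.05 0;0.0005 -0.0006 -0.05 0;0.0005 -0.0006 -0.05 0'
python3 -m crank '0 0 -0.025 0;0 0 -0.022 0;0 0 -0.016 0;0 0 -0.01 0;0 0 0 0'
for i in 1 2 3; do python3 -m crank '0 0 0 0;0 0 0 0;0 0 0 0;0 0 0 0;0 0 0 0' 0 40; done
python3 - <<'E'
from h import *
print(ctrl.get_obs())
for n in('top','scene','wrist'):
    im,d,c=grab(n);save(n+'g.png',im);np.savez('pics/%sg'%n,im=im,d=d,**c)
a=cv2.imread('pics/wristg.png')[:,120:520];s=cv2.imread('pics/sceneg.png')[120:320,270:470];t=cv2.imread('pics/topg.png')[60:260,170:370]
cv2.imwrite('pics/g.png',np.hstack([a,np.vstack([s,t]).repeat(2,0).repeat(2,1)[::2,::2]]))
E
```

```text
t: 2.65
tool_pos: [0.5239, -0.0151, 0.1755]
tool_rot: [2.901, 1.204, 0.001]
contact_force: [0.3, -1.2, -0.4]
opening: 0.0855
grip_force: 0.0
t: 3.07
tool_pos: [0.5241, -0.0159, 0.1396]
tool_rot: [-2.902, -1.202, 0.0]
contact_force: [-0.5, -0.0, 0.2]
opening: 0.086
grip_force: 0.0
t: 3.48
tool_pos: [0.5243, -0.016, 0.1404]
tool_rot: [2.902, 1.202, 0.001]
contact_force: [-0.4, 0.0, -0.5]
opening: 0.0253
grip_force: 0.6
t: 3.9
tool_pos: [0.5242, -0.016, 0.1399]
tool_rot: [2.902, 1.202, 0.0]
contact_force: [1.2, 0.1, 0.3]
opening: 0.023
grip_force: 39.1
t: 4.32
tool_pos: [0.5242, -0.016, 0.1399]
tool_rot: [2.903, 1.202, 0.0]
contact_force: [1.1, -0.7, 0.9]
opening: 0.0227
grip_force: 39.1
{'t': 4.3167, 'q': array([-1.72514225e-01, -1.14623948e-01,  1.93300628e+00,  5.11795045e-05,
        1.32298622e+00,  6.13093853e-01]), 'dq': array([ 5.58311250e-04, -5.76457152e-05,  1.55376367e-03,  1.49884026e-03,
        6.99292965e-04,  2.75172095e-04]), 'effort': array([-9.26915905e-02, -3.00070524e+01, -3.46702695e+01, -7.97911850e-02,
        2.37410674e-01, -2.67687838e-04]), 'tool_pos': array([ 0.52417702, -0.01600381,  0.1398554 ]), 'tool_rot': array([2.90251468e+00, 1.20188272e+00, 3.39014612e-04]), 'contact_force': array([ 1.14256216, -0.67413939,  0.88183532]), 'wrist_torque': array([-0.04533267, -0.14394783,  0.00317126]), 'grip_force': 39.12964940071106, 'opening': 0.022695207648183193}
```

View pics/g.png

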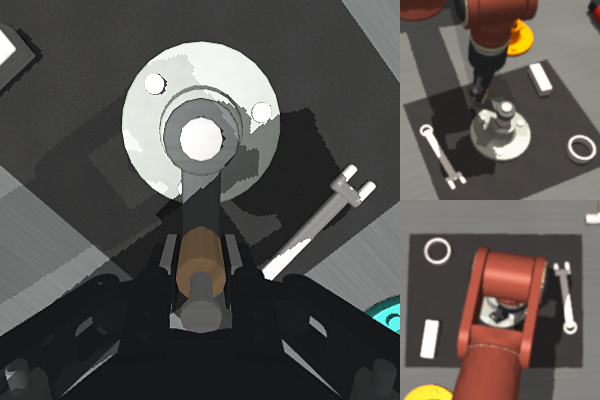

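Firmly gripped: the sleeve is between the pads at wrist crop (202,265), and the hub is visible at full-picture (322,139).

```bash
cat > mon.py <<'E'
from h import *
C=np.array([.566,.0265])
def proj(c,p):
    E=np.array(c['extrinsics']);x,y,z=E[:3,:3]@p+E[:3,3];x/=z;y/=z;f=1+c['k1']*(x*x+y*y)
    return int(round(c['fx']*x*f+c['cx'])),int(round(c['fy']*y*f+c['cy']))
def mon(cams=('scene','wrist')):
    o=ctrl.get_obs();t=o['tool_pos'];v=t[:2]-C
    print('t%.1f tcp'%o['t'],t.round(4),'r%.4f bear%.1f'%(np.hypot(*v),np.degrees(np.arctan2(v[1],v[0]))),'F',o['contact_force'].round(1),'grip%.0f'%o['grip_force'])
    for n in cams:
        im,d,c=grab(n);u,w=proj(c,np.r_[C,.13])
        if not(5<u<635 and 5<w<395): print(n,'out');continue
        R=14 if n=='wrist' else 6
        s=np.s_[max(w-R,0):w+R+1,max(u-R,0):u+R+1];g=im[s].astype(int)
        m=(g.min(2)>215)&(d[s]>0)
        if m.sum()<4: print(n,'hidden',g.min(2).max());continue
        ys,xs=np.nonzero(m);P=np.array([pt(c,x+s[1].start,y+s[0].start,d=d[s][y,x]) for y,x in zip(ys,xs)])
        k=(P[:,2]>.105)&(P[:,2]<.145)&(np.hypot(*(P[:,:2]-C).T)<.02);P=P[k]
        print(n,k.sum(),'hub',P.mean(0).round(4) if k.sum() else '', 'medz %.4f'%np.median(P[:,2]) if k.sum() else '')
def rows(a0,a1,step,r=.06):
    a=np.radians(np.arange(a0,a1+np.sign(step)*1e-6,step));p=r*np.c_[np.cos(a),np.sin(a)]
    q=np.diff(p,axis=0)/.5
    print(a0,a1,';'.join('%.4f %.4f 0 0'%tuple(x) for x in q))
E
python3 - <<'E'
from mon import *
mon(('scene','wrist','top'))
for a in range(-135,226,50): rows(a,a+50,10)
E
```

```text
t4.5 tcp [ 0.5241 -0.016   0.1398] r0.0596 bear-134.6 F [ 0.5 -0.4  0.6] grip39
scene 59 hub [0.5681 0.0254 0.1312] medz 0.1312
wrist 828 hub [0.5663 0.0265 0.1305] medz 0.1305
top hidden 84
-135 -85 0.0160 -0.0134 0 0;0.0181 -0.0105 0 0;0.0197 -0.0072 0 0;0.0206 -0.0036 0 0;0.0209 0.0000 0 0
-85 -35 0.0206 0.0036 0 0;0.0197 0.0072 0 0;0.0181 0.0105 0 0;0.0160 0.0134 0 0;0.0134 0.0160 0 0
-35 15 0.0105 0.0181 0 0;0.0072 0.0197 0 0;0.0036 0.0206 0 0;0.0000 0.0209 0 0;-0.0036 0.0206 0 0
15 65 -0.0072 0.0197 0 0;-0.0105 0.0181 0 0;-0.0134 0.0160 0 0;-0.0160 0.0134 0 0;-0.0181 0.0105 0 0
65 115 -0.0197 0.0072 0 0;-0.0206 0.0036 0 0;-0.0209 0.0000 0 0;-0.0206 -0.0036 0 0;-0.0197 -0.0072 0 0
115 165 -0.0181 -0.0105 0 0;-0.0160 -0.0134 0 0;-0.0134 -0.0160 0 0;-0.0105 -0.0181 0 0;-0.0072 -0.0197 0 0
165 215 -0.0036 -0.0206 0 0;0.0000 -0.0209 0 0;0.0036 -0.0206 0 0;0.0072 -0.0197 0 0;0.0105 -0.0181 0 0
215 265 0.0134 -0.0160 0 0;0.0160 -0.0134 0 0;0.0181 -0.0105 0 0;0.0197 -0.0072 0 0;0.0206 -0.0036 0 0
```

```bash
python3 -m crank '0.0160 -0.0134 0 0;0.0181 -0.0105 0 0;0.0197 -0.0072 0 0;0.0206 -0.0036 0 0;0.0209 0.0000 0 0'; python3 -c "from mon import *;mon()"
```

```text
t: 5.03
tool_pos: [0.5726, -0.0337, 0.1394]
tool_rot: [-2.902, -1.201, 0.001]
contact_force: [-1.8, 2.5, 0.0]
opening: 0.0231
grip_force: 39.4
t5.0 tcp [ 0.5726 -0.0337  0.1394] r0.0606 bear-83.7 F [-1.8  2.5  0. ] grip39
scene 62 hub [0.5674 0.0258 0.1323] medz 0.1323
wrist 825 hub [0.567  0.0263 0.1318] medz 0.1318
```

```bash
python3 -m crank '0.0206 0.0036 0 0;0.0197 0.0072 0 0;0.0181 0.0105 0 0;0.0160 0.0134 0 0;0.0134 0.0160 0 0'; python3 -c "from mon import *;mon(('scene','wrist','top'))"
```

```text
t: 5.55
tool_pos: [0.6166, -0.0077, 0.1398]
tool_rot: [2.902, 1.202, -0.001]
contact_force: [-3.2, -2.1, -0.3]
opening: 0.0232
grip_force: 39.5
t5.5 tcp [ 0.6166 -0.0077  0.1398] r0.0610 bear-34.0 F [-3.2 -2.1 -0.3] grip40
scene hidden 49
wrist 672 hub [0.5682 0.0277 0.133 ] medz 0.1331
top hidden 88
```

```bash
python3 -m crank '0.0105 0.0181 0 0;0.0072 0.0197 0 0;0.0036 0.0206 0 0;0.0000 0.0209 0 0;-0.0036 0.0206 0 0'; python3 -c "
from mon import *;mon(('scene','wrist','top'))
s=grab('scene')[0][150:350,270:470];w=grab('wrist')[0][:,120:520];t=grab('top')[0][60:260,170:370]
save('m.png',np.hstack([w,np.vstack([s,t])]))"
```

```text
t: 6.12
tool_pos: [0.6247, 0.0429, 0.14]
tool_rot: [2.902, 1.202, 0.001]
contact_force: [-1.8, -2.9, 1.1]
opening: 0.0225
grip_force: 39.6
t6.1 tcp [0.6247 0.0429 0.14  ] r0.0610 bear15.6 F [-1.8 -2.9  1.1] grip40
scene hidden 147
wrist hidden 192
top hidden 127
```

View pics/m.png

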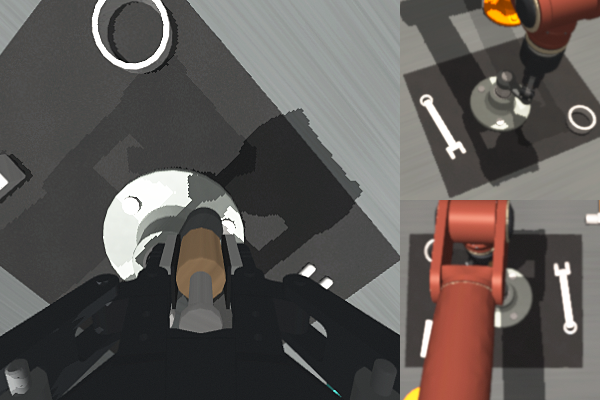

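The wrist view shows the pin cap at about (322,318), always visible, so I'll track its height. The scene view shows the hub in shade.

```bash
cat >> mon.py <<'E'
def zat(n,p,R=1,lo=0,hi=1):
    im,d,c=grab(n);u,w=proj(c,p);P=[pt(c,x,y,d=d[y,x]) for y in range(w-R,w+R+1) for x in range(u-R,u+R+1) if d[y,x]>0]
    P=np.array(P);P=P[(P[:,2]>lo)&(P[:,2]<hi)]
    return (u,w,len(P))+tuple(np.median(P,0).round(4)) if len(P) else (u,w,'none')
def st():
    o=ctrl.get_obs();t=o['tool_pos'];v=t[:2]-C
    print('t%.1f tcp'%o['t'],t.round(4),'r%.4f bear%.1f'%(np.hypot(*v),np.degrees(np.arctan2(v[1],v[0]))),'F',o['contact_force'].round(1))
    print('cap',zat('wrist',np.r_[t[:2],.198],4,.18,.22),'hubS',zat('scene',np.r_[C,.132],1,.11,.145),'hubW',zat('wrist',np.r_[C,.132],3,.11,.145))
E
python3 - <<'E'
from mon import *
st()
w=np.load('pics/wristg.npz');t=np.array([.5242,-.016]);u,v=proj(w,np.r_[t,.198]);print(u,v)
print(np.median([pt(w,x,y,d=w['d'][y,x]) for y in range(v-4,v+5) for x in range(u-4,u+5)],0))
E
```

```text
t6.4 tcp [0.6246 0.0424 0.14  ] r0.0607 bear15.2 F [-0.1  1.2  1.5]
cap (316, 321, 80, np.float64(0.626), np.float64(0.0439), np.float64(0.2006)) hubS (376, 225, 9, np.float64(0.567), np.float64(0.0249), np.float64(0.135)) hubW (271, 316, 'none')
316 321
[ 0.5230966  -0.01686203  0.19630245]
```

```bash
cat > chk.py <<'E'
import mon,sys,os
from mon import *
st()
t=ctrl.get_obs()['tool_pos'];z=zat('wrist',np.r_[t[:2],.198],4,.17,.22)[-1]
l=float(open('last').read()) if os.path.exists('last') else z
open('last','w').write(str(z));print('capz',z)
sys.exit(0 if z>l-.002 else 1)
E
python3 -m crank '-0.0072 0.0197 0 0;-0.0105 0.0181 0 0;0 0 0 0;0 0 0 0;0 0 0 0'|sed -n 4p && python3 chk.py && python3 -m crank '-0.0134 0.0160 0 0;-0.0160 0.0134 0 0;0 0 0 0;0 0 0 0;0 0 0 0'|sed -n 4p && python3 chk.py && python3 -m crank '-0.0181 0.0105 0 0;-0.0197 0.0072 0 0;0 0 0 0;0 0 0 0;0 0 0 0'|sed -n 4p && python3 chk.py && python3 -m crank '-0.0206 0.0036 0 0;-0.0209 0.0000 0 0;0 0 0 0;0 0 0 0;0 0 0 0'|sed -n 4p && python3 chk.py
```

```text
contact_force: [-0.1, 1.2, 0.5]
t7.0 tcp [0.6153 0.0616 0.1397] r0.0605 bear35.4 F [-0.1  1.2  0.5]
cap (316, 321, 81, np.float64(0.6172), np.float64(0.0635), np.float64(0.201)) hubS (376, 225, 9, np.float64(0.5672), np.float64(0.0247), np.float64(0.1364)) hubW (302, 325, 'none')
capz 0.201
contact_force: [-0.4, 1.6, 0.7]
t7.6 tcp [0.6001 0.0762 0.1394] r0.0603 bear55.5 F [-0.4  1.6  0.7]
cap (316, 322, 81, np.float64(0.6021), np.float64(0.0781), np.float64(0.2013)) hubS (376, 225, 9, np.float64(0.567), np.float64(0.0241), np.float64(0.1365)) hubW (334, 325, 'none')
capz 0.2013
contact_force: [-0.2, 1.5, 0.9]
t8.2 tcp [0.5813 0.0845 0.1394] r0.0600 bear75.2 F [-0.2  1.5  0.9]
cap (316, 322, 81, np.float64(0.5776), np.float64(0.0811), np.float64(0.1923)) hubS (376, 225, 9, np.float64(0.562), np.float64(0.0286), np.float64(0.1272)) hubW (364, 315, 'none')
capz 0.1922
```

Dropped: the hub is at 0.127 (lift about 0) at bearing about 65–75°. Next is winding forward.

```bash
python3 -m crank '0.0197 -0.0072 0 0;0.0181 -0.0105 0 0;0.0160 -0.0134 0 0;0.0134 -0.0160 0 0;0.0105 -0.0181 0 0'|sed -n '2p;4p'; python3 chk.py; python3 -m crank '0.0072 -0.0197 0 0;0.0036 -0.0206 0 0;0 -0.0209 0 0;-0.0036 -0.0206 0 0;0 0 0 0'|sed -n '2p;4p'; python3 chk.py
```

```text
tool_pos: [0.6219, 0.0508, 0.1396]
contact_force: [-1.6, 1.6, -0.4]
t8.8 tcp [0.6219 0.0508 0.1396] r0.0609 bear23.5 F [-1.6  1.6 -0.4]
cap (316, 322, 62, np.float64(0.6176), np.float64(0.0466), np.float64(0.1906)) hubS (376, 225, 9, np.float64(0.5614), np.float64(0.0292), np.float64(0.1256)) hubW (282, 320, 'none')
capz 0.1908
tool_pos: [0.6241, 0.0084, 0.1397]
contact_force: [-0.3, -1.6, -0.5]
t9.4 tcp [0.6241 0.0084 0.1397] r0.0608 bear-17.3 F [-0.3 -1.6 -0.5]
cap (316, 322, 42, np.float64(0.6193), np.float64(0.0042), np.float64(0.1895)) hubS (376, 225, 9, np.float64(0.5605), np.float64(0.0295), np.float64(0.1251)) hubW (233, 285, 'none')
capz 0.1896
```

```bash
python3 -m crank '-0.0072 -0.0197 0 0;-0.0105 -0.0181 0 0;-0.0134 -0.0160 0 0;-0.0160 -0.0134 0 0;-0.0181 -0.0105 0 0'|sed -n '2p;4p'; python3 -m crank '-0.0197 -0.0072 0 0;-0.0206 -0.0036 0 0;-0.0209 0 0 0;-0.0206 0.0036 0 0;-0.0197 0.0072 0 0'|sed -n '2p;4p'; python3 -m crank '-0.0181 0.0105 0 0;-0.0160 0.0134 0 0;0 0 0 0;0 0 0 0;0 0 0 0'|sed -n '2p;4p';python3 -c "from mon import *;mon()"
```

```text
tool_pos: [0.591, -0.0287, 0.1397]
contact_force: [1.8, 1.8, -1.0]
tool_pos: [0.5402, -0.0278, 0.1399]
contact_force: [2.5, 1.1, -1.1]
tool_pos: [0.5237, -0.0156, 0.1396]
contact_force: [-0.5, 1.9, -0.9]
t10.9 tcp [ 0.5237 -0.0156  0.1396] r0.0597 bear-135.1 F [-0.5  1.9 -0.9] grip40
scene 56 hub [0.5681 0.0259 0.1213] medz 0.1213
wrist 816 hub [0.5659 0.0259 0.1204] medz 0.1204
```

```bash
python3 -m crank '-0.0134 0.0160 0 0;-0.0105 0.0181 0 0;-0.0072 0.0197 0 0;-0.0036 0.0206 0 0;0 0.0209 0 0'|sed -n '2p;4p'; python3 -m crank '0.0036 0.0206 0 0;0.0072 0.0197 0 0;0.0105 0.0181 0 0;0.0134 0.0160 0 0;0.0160 0.0134 0 0'|sed -n '2p;4p'; python3 -m crank '0.0181 0.0105 0 0;0.0197 0.0072 0 0;0.0206 0.0036 0 0;0.0209 0 0 0;0.0206 -0.0036 0 0'|sed -n '2p;4p';python3 -m crank '0.0100 -0.0031 0 0;0 0 0 0;0 0 0 0;0 0 0 0;0 0 0 0'|sed -n '2p;4p';python3 -c "
from mon import *;mon();print(zat('scene',np.r_[C,.117],1),zat('wrist',np.r_[ctrl.get_obs()['tool_pos'][:2],.182],4))
s=grab('scene')[0][150:350,270:470];w=grab('wrist')[0][:,120:520];t=grab('top')[0][60:260,170:370]
save('e.png',np.hstack([w,np.vstack([s,t])]))"
```

```text
tool_pos: [0.5066, 0.0325, 0.14]
contact_force: [2.7, -2.1, -0.6]
tool_pos: [0.5324, 0.0763, 0.1395]
contact_force: [-0.1, -4.6, -1.2]
tool_pos: [0.5825, 0.0847, 0.1392]
contact_force: [-1.6, -1.2, -1.6]
tool_pos: [0.5872, 0.0829, 0.1401]
contact_force: [1.3, -0.4, -1.3]
t12.7 tcp [0.5872 0.0829 0.1401] r0.0602 bear69.4 F [ 1.3 -0.4 -1.3] grip40
scene 47 hub [0.5686 0.0261 0.1171] medz 0.1172
wrist hidden 192
(375, 229, 9, np.float64(0.5658), np.float64(0.0258), np.float64(0.1169)) (317, 294, 81, np.float64(0.5868), np.float64(0.0829), np.float64(0.1821))
```

View pics/e.png

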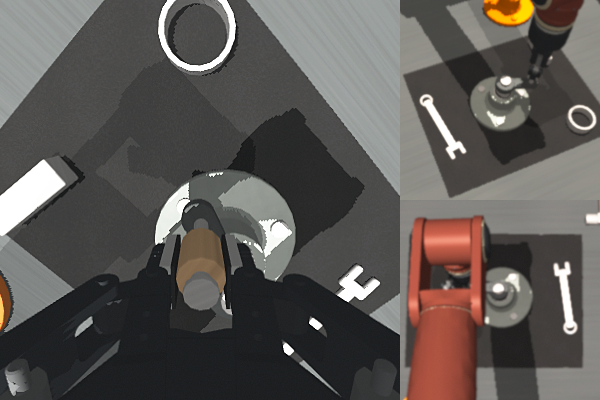

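The sleeve is still gripped (wrist crop 203,260). The hub is at 0.117 m, so the lift is about −10 mm, and the other things on the bench haven't moved.

```bash
python3 -c "from h import *;print(ctrl.finish_job())"
```

```text
the job is handed in; nothing more can be done
None
```

The crank was turned backward until the spindle dropped off the thread start (hub at about 127 mm), then wound forward about one full turn so it sank about 10 mm (hub at about 117 mm), and the job was handed in with the sleeve still gripped.

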